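Shift the pottery wheel out of park into the blue gear

ROBOT

A 6-joint arm with a two-finger parallel gripper is mounted at the origin on the work surface. World frame = base frame: x ahead of the robot, y to its left, z up, the work surface at z = 0. Lengths are in m, angles in degrees, forces in N, time in s.
With the tool pointing down it reaches from about 0.3 to 0.775 m from the base axis. Payload 14.6 kg.
Tool frame: the origin (TCP) lies between the finger pads; the fingertips stand 8 mm ahead of it and the grasp point (between the pads) lies 11 mm behind it (env.tips_ahead is the distance from the TCP to the fingertips, in m); x points along the fingers, y is the direction in which the jaws open and shut, and the axes are right-handed (so a half turn about x gives the same grasp; the last joint's range is limited). The gripper opens to 94 mm and grips with 3 to 60 N. Pads are 16 mm wide; open, the fingers measure 119 mm over their backs; the gripper's body (75 mm by 177 mm) begins 78 mm behind the grasp point.
Start: joints at [72.617, 17.183, 87.147, -0, 75.671, -3.816], TCP at [0.129, 0.535, 0.213] pointing down, gripper open.
Joint ranges: [-173.82, 173.82], [-45.26, 126.66], [13.44, 144.39], [-59.66, 239.66], [0, 175.72], [-146.38, 146.38]. Speed limits (degrees/s): [127.2, 127.2, 147.25, 180, 180, 180].

INTERFACE

Orientations are given as [roll, pitch, yaw] about the fixed x, y, z axes, in that order (R = Rz(yaw) Ry(pitch) Rx(roll)).
In Python, from rig import env gives the robot as it stands. The module is installed in compiled form; this text tells all that it offers.
- The arm moves only by the tool drive_tool, never from a script. Its argument "steps" is one flat list of numbers, 7 for each row, row after row: the turn, a rotation vector about the tool's x, y, z in degrees, then the shift along the tool's x, y, z in m, then the finger opening in m, from 0 to 0.094. A call has 1 to 10 rows; each row is the pose to reach, as a shift and turn from the pose measured when the call began, along the tool's axes at that moment; what a row does not reach only later rows make up. A row lasts 1/10 s, in which the tool goes at most 50 mm and 8.59 degrees, less where a joint would pass 70% of its speed; a pose out of reach is approached as far as the arm can. A call with a gripper value outside its range is refused whole. The fingers move at their own pace and stop on an object; "newtons" is the grip in N (left out, the last holds). Time passes only in rows, so rows that repeat a pose let the fingers close. It gives the time, the measured TCP pose, the force and the opening at its end, in the units of the state.
- env.read_state(): the state, without advancing time (a new reading comes with each control period).
- env.grab_frame(name): name is "scene" or "top" or "wrist"; returns a dict with "image" (384x512x3 uint8, red, green, blue), "depth" (384x512 float32, m along the optical axis (not along the pixel's ray), 0 where there is no reading), "fx", "fy", "cx", "cy" (pixels), "origin" and "attitude" of the camera in the world. Camera axes: x right, y up, looking along -z (the intrinsics and any distortion apply to the point x, -y, -z); pixel columns grow to the right and rows downward; lengths in m; the calibration is good to about 2 mm. A picture is of the moment at which its call begins.
- env.finish_job(): hands the job in, once; it reports no verdict.
The state is a dict: "clock": time; "qpos": joint angles; "qvel": joint speeds; "joint_efforts": joint torques, N m; "tcp_pos": TCP position; "ee_rot": TCP orientation; "wrist_force": force on the tool from outside, world axes, zero at the start; "moment": the same for the moment, N m; "width": finger opening in m.
Only numpy, scipy, OpenCV 4.12 (cv2) and the standard library are available. Lean on these libraries where they do the work, as an engineer would, in place of code of your own. Each camera call takes 0.05 s, during which the arm holds its last target. There are 200 camera calls.

TASK

The tabletop pottery wheel stands in park. With closed fingertips push its gear lever, without gripping it or taking it between the fingers, out of the park slot, across the gate and fully home into the slot marked with the blue dot. Push gently, do not put it home in any other gear on the way, leave the glaze jar, the brush and the white pot where they are, and finish clear of the lever.

Things in the scene. Friction and masses are not known exactly. Their poses are not given: they have to be found in the camera images.
- wheel: Blue tabletop pottery wheel, fixed to the table. Origin on the table top below the gate's centre; x points from gearbox to wheel head, y left, z up. Gearbox: box 170 (x) by 190 (y) mm centred on the origin, flat aluminium top 110 mm high. Centred 245 mm along +x: grey pan (radius 135, rim 85 mm high) and wheel head (radius 105, top 100 mm high) with a fresh clay cup, to 165 mm high, stuck on it.
- gate (a point): Centre of the gate on the gearbox top, 110 mm above the table; axes as wheel. A neutral cross channel runs along y through it. At each end of the channel, left and right, a slot runs both to +x (far) and -x (near): four gear slots. One middle slot runs only to -x: park. Far side of the middle: no slot. Slots and channel are 16 mm wide.
- knob (a point): Centre of the lever's black ball knob, radius 17 mm, 170 to 180 mm above the table (lower as it leans). Measured from gate along the wheel's x, y it is at (0, 0) in mid neutral, (-42, 0) mm fully home in park, (+-41, +-45) mm fully home in the gears. Free play about 5 mm sideways in a slot and fore and aft in the channel.
- fore_aft (a joint): Lean of the lever along the wheel's x, rad: 0 in the cross channel, +0.235 fully home in a far slot (+x), -0.235 fully home in a near slot (-x), with a stop at each. The knob takes 2 to 3 N to move and stays where it is left; no springs.
- sideways (a joint): Lean of the lever along the wheel's y, rad: 0 at the middle (park) column, +0.25 at the left (+y), -0.25 at the right (-y) column. It stops there, lined up with that column's slots. The knob takes 2 to 3 N to move and stays; no springs.
- lever: The lever: a steel rod 10 mm thick with an 18 mm collar under its ball knob, whose centre is 180 mm from the pivot. Origin at the pivot, at table height inside the gearbox; z along the rod to the knob.
- dot_blue: Blue disc 26 mm across, 2 mm thick, on the gate plate: marks the wanted gear slot. Origin: centre of its underside. The four dots lie at (+-50, +-45) mm from gate along the wheel's x, y, each just past the end of the slot it marks; the lever leans over it when home. Which dot is at which slot changes from run to run.
- dot_yellow: Yellow disc as the blue one, marks another gear slot.
- dot_green: Green disc as the blue one, marks another gear slot.
- dot_red: Red disc as the blue one, marks another gear slot.
- glaze: Loose blue glaze jar with a white cap, 60 mm across and 85 mm high, standing on the table left of the gearbox. Origin at the centre of its underside. Leave alone.
- brush: Loose brush, 180 mm long, lying on the table right of the gearbox. Leave alone.
- pot: Loose white pot, 72 mm across and 70 mm high, standing on the table right of the gearbox and the pan. Origin at the centre of its underside. Leave alone.

How it is judged:
By the outcome, as a careful person would: the job done as asked, in the order asked, and still so for the second after the job is handed in, with the robot touching nothing.
It also fails if it takes over 48 s, if anything falls off the work surface, if the arm or the gripper's body presses on something with over 40 N, if the wrist force passes 120 N, or if a joint passes its speed limit or range.

## Working session

There is one attempt and no reset: what is moved stays moved. The work goes in short steps, Python scripts to look and compute and a tool call to move; the robot and the scene stay as the last step left them, time stands still between calls to the robot, and variables do not carry over. Pictures are saved under pics/ and viewed, on a budget of 10 in all, crops included, one or two more only if the job needs it, and the job is handed in when it is done.

Besides the shell and the picture viewer there is one more tool, called after "Request:" by a JSON object that holds its "method" and its "body". drive_tool: Moves the arm, as the interface text tells. Its arguments: {"type":"object","properties":{"steps":{"type":"array","items":{"type":"number"}},"newtons":{"type":"number"}},"required":["steps"]}

```bash
mkdir -p pics; cat > h.py <<'E'
import numpy as np, cv2
from rig import env
from scipy.spatial.transform import Rotation as R
def grab(n):
    f=env.grab_frame(n); return f
def Rc(f):
    a=np.array(f["attitude"],float)
    return a if a.shape==(3,3) else R.from_euler('xyz',a,degrees=True).as_matrix()
def save(f,p): cv2.imwrite(p,cv2.cvtColor(f["image"],cv2.COLOR_RGB2BGR))
def ray(f,u,v):
    d=Rc(f)@np.array([(u-f["cx"])/f["fx"],-(v-f["cy"])/f["fy"],-1.0]); return np.array(f["origin"]),d
def onz(f,u,v,z):
    o,d=ray(f,u,v); return o+d*(z-o[2])/d[2]
E
python3 - <<'E'
from h import *
s=env.read_state(); print(s)
fs=[grab("scene"),grab("top")]
for f,n in zip(fs,("s","t")):
    save(f,f"pics/{n}0.png"); print({k:f[k] for k in f if k not in("image","depth")})
E
```

```text
{'clock': 0.0, 'qpos': array([ 7.26161383e+01,  1.72145670e+01,  8.71805551e+01,  1.21648554e-03,
        7.56711308e+01, -3.81538287e+00]), 'qvel': array([-0.08852769,  0.03304126, -0.05813334, -0.00324243, -0.06999512,
        0.01169139]), 'joint_efforts': array([ 1.16140742e-03, -5.31801081e+01, -3.52733409e+01,  7.09695392e-02,
        2.44496902e-02, -8.05746731e-05]), 'tcp_pos': array([0.12894931, 0.53440378, 0.21289461]), 'ee_rot': array([ -94.8342686 ,   89.93373663, -108.4030492 ]), 'wrist_force': array([ 0.44112629,  0.04305513, -0.14778902]), 'moment': array([ 0.01224777,  0.00566298, -0.0007904 ]), 'width': 0.094167196659459}
{'fx': 385.6274476362333, 'fy': 385.6274476362333, 'cx': 257.1235178485498, 'cy': 192.99988383817637, 'origin': array([1.22025474, 0.00851743, 0.67979682]), 'attitude': array([46.73147631, -1.03061252, 93.35762304])}
{'fx': 412.23140291813263, 'fy': 412.23140291813263, 'cx': 257.3718765515735, 'cy': 187.59100971107372, 'origin': array([0.54596098, 0.00660524, 1.0062492 ]), 'attitude': array([  4.64317351,  -1.04632414, -89.74668421])}
```

```bash
python3 -c "
import cv2,numpy as np
a=cv2.imread('pics/s0.png');b=cv2.imread('pics/t0.png')
cv2.imwrite('pics/st0.png',cv2.resize(np.vstack([a,b]),(400,600)) )"
```

```text
(no output)
```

View pics/t0.png

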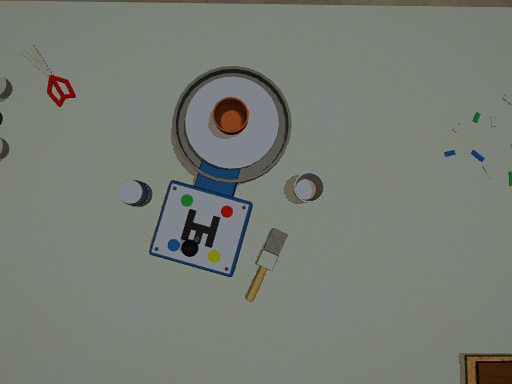

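View pics/s0.png

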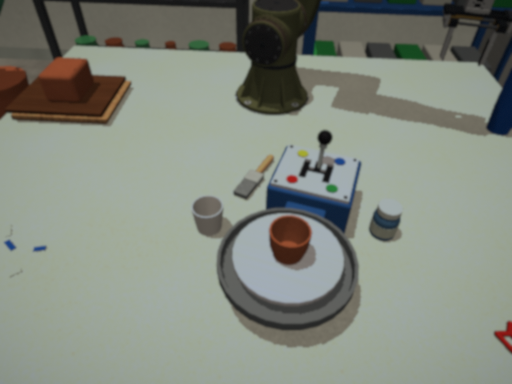

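The top view shows the blue dot at (173,245), near-left, beside the knob at (190,248). The head is towards the image top. The path is therefore park → neutral → left → near.

```bash
cat > m.py <<'E'
from h import *
def blob(f,c,box):
    hsv=cv2.cvtColor(f["image"],cv2.COLOR_RGB2HSV); x0,x1,y0,y1=box
    lo,hi={'blue':((100,120,120),(125,255,255)),'green':((45,100,60),(80,255,255)),'yellow':((20,120,100),(35,255,255)),'red':((170,130,90),(180,255,255))}[c]
    m=cv2.inRange(hsv,lo,hi); k=np.zeros_like(m);k[y0:y1,x0:x1]=m[y0:y1,x0:x1]
    n,l,s,ce=cv2.connectedComponentsWithStats(k); i=1+np.argmax(s[1:,4]); return ce[i],s[i,4]
def knob(f,box):
    x0,x1,y0,y1=box; g=f["image"].max(2); m=((g<45)*255).astype(np.uint8)
    return m[y0:y1,x0:x1]
E
python3 - <<'E'
from m import *
f=grab("top")
P={}
for c in('blue','green','yellow','red'):
    ce,a=blob(f,c,(160,240,190,268)); P[c]=onz(f,*ce,.112); print(c,ce,a,P[c])
obj=np.array([[-50,45],[50,45],[-50,-45],[50,-45]])/1e3
W=np.array([P[c][:2] for c in('blue','green','yellow','red')])
g=W.mean(0); w=W-g; yaw=np.arctan2((obj[:,0]*w[:,1]-obj[:,1]*w[:,0]).sum(),(obj*w).sum())
c,s=np.cos(yaw),np.sin(yaw);M=np.array([[c,-s],[s,c]])
print(g,np.degrees(yaw),(w@M-obj)*1e3)
for n,q in dict(knobpark=(-42,0),neutral=(0,0),home=(-41,45)).items(): print(n,g+M@np.array(q)/1e3)
# knob via depth: highest points on gearbox
o=np.array(f["origin"]);v,u=np.mgrid[195:275,150:250]
d=f["depth"][195:275,150:250]
p=np.stack([(u-f["cx"])/f["fx"]*d,-(v-f["cy"])/f["fy"]*d,-d],-1)@Rc(f).T+o
k=(p[...,2]>.165)&(d>0); print(k.sum(),p[k].mean(0),p[...,2].max(), (M.T@(p[k].mean(0)[:2]-g))*1e3)
E
```

```text
blue [177.  244.5] 2 [0.49517919 0.16248275 0.112     ]
green [186.46363636 199.98181818] 110 [0.59085571 0.14399244 0.112     ]
yellow [213.4        256.13913043] 115 [0.47068989 0.08421703 0.112     ]
red [229. 206.] 1 [0.57830089 0.05188584 0.112     ]
[0.53375642 0.11064452] -13.278574038823837 [[ 0.54763311 -3.4083098 ]
 [-2.0868143   0.57125968]
 [-5.31042165  4.79357287]
 [ 6.84960285 -1.95652276]]
knobpark [0.4928793  0.12029132]
neutral [0.53375642 0.11064452]
home [0.50418842 0.16385855]
233 [0.49319763 0.12483241 0.1871771 ] 1.0062492002560413 [-42.73320564   4.49279588]
```

```bash
sed -i "s/(100,120,120),(125/(100,120,150),(125/; s/(170,130,90),(180/(172,130,90),(180/" m.py
python3 - <<'E'
from m import *
f=grab("top")
hsv=cv2.cvtColor(f["image"],cv2.COLOR_RGB2HSV)
for u,v in((173,245),(226,211),(175,247),(228,213)): print(hsv[v,u])
box=(160,245,190,268)
P={}
for c in('blue','green','yellow','red'):
    if c in('blue','red'):
        u,v={'blue':(173,245),'red':(227,211)}[c]
        h=hsv.astype(int); m=(np.abs((h[...,0]-h[v,u,0]+90)%180-90)<8)&(np.abs(h[...,1]-h[v,u,1])<60)&(np.abs(h[...,2]-h[v,u,2])<50)
        k=np.zeros(m.shape,np.uint8);k[v-10:v+11,u-10:u+11]=m[v-10:v+11,u-10:u+11]
        n,l,s,ce=cv2.connectedComponentsWithStats(k);i=1+np.argmax(s[1:,4]);ce,a=ce[i],s[i,4]
    else: ce,a=blob(f,c,box)
    P[c]=onz(f,*ce,.112); print(c,ce,a,P[c])
obj=np.array([[-50,45],[50,45],[-50,-45],[50,-45]])/1e3
W=np.array([P[c][:2] for c in('blue','green','yellow','red')])
g=W.mean(0); w=W-g; yaw=np.arctan2((obj[:,0]*w[:,1]-obj[:,1]*w[:,0]).sum(),(obj*w).sum())
c,s=np.cos(yaw),np.sin(yaw);M=np.array([[c,-s],[s,c]])
print(g,np.degrees(yaw),(w@M-obj)*1e3)
np.savez('w.npz',g=g,yaw=yaw,M=M)
o=np.array(f["origin"]);v,u=np.mgrid[195:275,150:250]
d=f["depth"][195:275,150:250]
p=np.stack([(u-f["cx"])/f["fx"]*d,-(v-f["cy"])/f["fy"]*d,-d],-1)@Rc(f).T+o
k=(p[...,2]>.165)&(d>.5); q=p[k]; print(k.sum(),q.mean(0),q[:,2].max(),(M.T@(q.mean(0)[:2]-g))*1e3)
s=env.read_state(); T=R.from_euler('xyz',s['ee_rot'],degrees=True).as_matrix(); print(T.round(3))
E
```

```text
[107 211 117]
[  2 245 129]
[107 205 117]
[  2 239 130]
blue [173.04716981 244.69811321] 106 [0.49472898 0.17092313 0.112     ]
green [186.46363636 199.98181818] 110 [0.59085571 0.14399244 0.112     ]
yellow [213.4        256.13913043] 115 [0.47068989 0.08421703 0.112     ]
red [226.24242424 211.12121212] 99 [0.56719356 0.0577354  0.112     ]
[0.53086704 0.114217  ] -15.46211945030902 [[ 0.05197306  0.01930508]
 [-0.1206698  -0.30916903]
 [-0.00112518  0.04252199]
 [ 0.06982192  0.24734197]]
232 [0.49322994 0.1248349  0.18701826] 0.1946840792238963 [-39.10563381   0.19950418]
[[-0.     0.235  0.972]
 [-0.001  0.972 -0.235]
 [-1.    -0.001 -0.   ]]
```

Request:
{"method": "drive_tool", "body": {"steps": [0.5, 0, 0, 0, -0.01, 0.013, 0, 1, 0, 0, 0, -0.03, 0.038, 0, 1.5, 0, 0, 0, -0.06, 0.077, 0, 1.9, 0, 0, 0, -0.095, 0.122, 0, 1.9, 0, 0, 0, -0.13, 0.167, 0, 1.9, 0, 0, 0, -0.165, 0.212, 0, 1.9, 0, 0, 0, -0.2, 0.257, 0, 1.9, 0, 0, 0, -0.235, 0.302, 0, 1.9, 0, 0, 0, -0.265, 0.34, 0, 1.9, 0, 0, 0, -0.29, 0.372, 0], "newtons": 20}}

```text
clock: 1.2
tcp_pos: [0.4083, 0.1815, 0.2134]
ee_rot: [-44.7, 90.0, -60.2]
wrist_force: [0.4, 1.1, -0.7]
width: 0.0173
```

```bash
cat > st.py <<'E'
from h import *
w=np.load('w.npz');g,M=w['g'],w['M']
s=env.read_state(); T=R.from_euler('xyz',s['ee_rot'],degrees=True).as_matrix()
print('t',s['clock'],'wheel xy mm',(M.T@(s['tcp_pos'][:2]-g)*1e3).round(1),'z',s['tcp_pos'][2].round(4),'F',(M.T@s['wrist_force'][:2]).round(2),s['wrist_force'][2].round(2),'w',s['width'].round(4))
print('yaw err',np.degrees(np.arctan2(*(M.T@T[:2,2])[::-1])).round(2),'down',T[:,0].round(3))
E
python3 st.py
```

```text
Traceback (most recent call last):
  File "st.py", line 4, in <module>
    print('t',s['clock'],'wheel xy mm',(M.T@(s['tcp_pos'][:2]-g)*1e3).round(1),'z',s['tcp_pos'][2].round(4),'F',(M.T@s['wrist_force'][:2]).round(2),s['wrist_force'][2].round(2),'w',s['width'].round(4))
                                                                                                                                                                                     ^^^^^^^^^^^^^^^^
AttributeError: 'float' object has no attribute 'round'
```

Request:
{"method": "drive_tool", "body": {"steps": [0, 0, 0, 0, -0.016, 0.023, 0, 0, 0, 0, 0, -0.032, 0.044, 0, 0, 0, 0, 0, -0.032, 0.044, 0, 0, 0, 0, 0.015, -0.032, 0.044, 0, 0, 0, 0, 0.03, -0.032, 0.044, 0, 0, 0, 0, 0.043, -0.032, 0.044, 0, 0, 0, 0, 0.05, -0.032, 0.044, 0, 0, 0, 0, 0.05, -0.032, 0.044, 0]}}

```text
clock: 2.0
tcp_pos: [0.4414, 0.1389, 0.1629]
ee_rot: [-125.3, 89.9, -140.8]
wrist_force: [0.3, -0.3, 0.2]
width: 0.0006
```

```bash
sed -i "s/s\['width'\].round(4)/round(s['width'],4)/" st.py; cat >> st.py <<'E'
import sys
if len(sys.argv)>1:
    f=grab("scene"); save(f,f"pics/{sys.argv[1]}.png")
    im=cv2.imread(f"pics/{sys.argv[1]}.png")[100:230,240:400]; a=cv2.resize(im,None,fx=3,fy=3)
    f=grab("top"); save(f,"pics/tt.png"); b=cv2.resize(cv2.imread("pics/tt.png")[165:285,140:270],(390,390))
    cv2.imwrite(f"pics/{sys.argv[1]}c.png",cv2.resize(np.hstack([a,b]),(800,358)))
E
python3 st.py a
```

```text
t 2.0 wheel xy mm [-92.8  -0. ] z 0.1629 F [ 0.33 -0.19] 0.18 w 0.0006
yaw err -0.04 down [-0.001 -0.001 -1.   ]
```

View pics/ac.png

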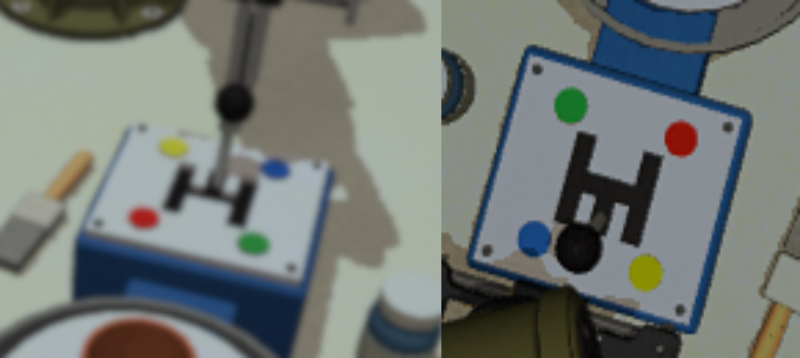

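The fingertips are squarely behind the knob, at (235,100) in the left half. The lever is still in park. I'll push forward now.

Request:
{"method": "drive_tool", "body": {"steps": [0, 0, 0, 0, 0, 0.012, 0, 0, 0, 0, 0, 0, 0.02, 0, 0, 0, 0, 0, 0, 0.026, 0, 0, 0, 0, 0, 0, 0.032, 0, 0, 0, 0, 0, 0, 0.038, 0, 0, 0, 0, 0, 0, 0.044, 0, 0, 0, 0, 0, 0, 0.05, 0, 0, 0, 0, 0, 0, 0.056, 0, 0, 0, 0, 0, 0, 0.061, 0, 0, 0, 0, 0, 0, 0.064, 0]}}

```text
clock: 3.1
tcp_pos: [0.5042, 0.1217, 0.164]
ee_rot: [-11.8, 89.9, -27.3]
wrist_force: [-1.8, 0.5, 1.5]
width: 0.0001
```

```bash
cat > k.py <<'E'
from h import *
import sys
# knob centre from scene+top: dark blob rays onto z~0.178, cropped around the gate; reported in wheel mm
w=np.load('w.npz');g,M=w['g'],w['M']
f=grab("top");o=np.array(f["origin"]);v,u=np.mgrid[0:384,0:512];d=f["depth"]
p=np.stack([(u-f["cx"])/f["fx"]*d,-(v-f["cy"])/f["fy"]*d,-d],-1)@Rc(f).T+o
q=(p[...,:2]-g)@M*1e3
k=(d>.5)&(p[...,2]>.15)&(p[...,2]<.2)&(abs(q[...,0])<75)&(abs(q[...,1])<75)&(f["image"].max(2)<60)
print('top knob',k.sum(),q[k].mean(0).round(1) if k.any() else None)
f=grab("scene")
m=((f["image"].max(2)<40)*255).astype(np.uint8); b=np.zeros_like(m); b[110:185,290:370]=m[110:185,290:370]
b=cv2.morphologyEx(b,cv2.MORPH_OPEN,cv2.getStructuringElement(2,(7,7)))
n,l,s,c=cv2.connectedComponentsWithStats(b)
for i in range(1,n): print('scene',s[i],(M.T@(onz(f,*c[i],.178)[:2]-g)*1e3).round(1))
E
python3 st.py b; python3 k.py
```

```text
t 3.1 wheel xy mm [-27.7   0.1] z 0.164 F [-1.9  -0.02] 1.47 w 0.0001
yaw err -0.05 down [ 0.001 -0.    -1.   ]
top knob 0 None
scene [316 138  12  14 136] [-9.7  1.7]
```

View pics/bc.png

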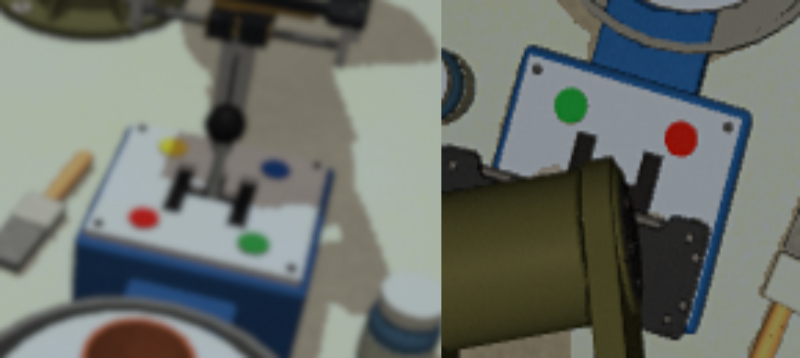

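The lever is nearly upright, with force about 2 N. I'll ease on to the channel's far wall.

Request:
{"method": "drive_tool", "body": {"steps": [0, 0, 0, 0, 0, 0.002, 0, 0, 0, 0, 0, 0, 0.003, 0, 0, 0, 0, 0, 0, 0.004, 0, 0, 0, 0, 0, 0, 0.004, 0]}}

```text
clock: 3.7
tcp_pos: [0.5077, 0.1208, 0.164]
ee_rot: [-14.1, 89.9, -29.6]
wrist_force: [-1.4, 0.4, 1.8]
width: 0.0005
```

```bash
python3 st.py
```

```text
t 3.7 wheel xy mm [-24.1   0.2] z 0.164 F [-1.45 -0.02] 1.76 w 0.0005
yaw err -0.04 down [ 0.001 -0.001 -1.   ]
```

Request:
{"method": "drive_tool", "body": {"steps": [0, 0, 0, 0, 0, -0.015, 0, 0, 0, 0, 0, 0, -0.03, 0, 0, 0, 0, 0, -0.02, -0.035, 0, 0, 0, 0, 0, -0.04, -0.035, 0, 0, 0, 0, 0, -0.055, -0.03, 0, 0, 0, 0, 0, -0.055, -0.015, 0, 0, 0, 0, 0, -0.055, 0.005, 0, 0, 0, 0, 0, -0.055, 0.02, 0, 0, 0, 0, 0, -0.055, 0.024, 0, 0, 0, 0, 0, -0.055, 0.024, 0]}}

```text
clock: 4.7
tcp_pos: [0.5161, 0.0613, 0.1637]
ee_rot: [-33.4, 90.0, -48.9]
wrist_force: [0.4, 0.4, -0.2]
width: 0.0004
```

```bash
python3 st.py c;python3 k.py
```

```text
t 4.7 wheel xy mm [ -0.1 -54.9] z 0.1637 F [0.25 0.51] -0.19 w 0.0004
yaw err -0.06 down [ 0.001 -0.001 -1.   ]
top knob 0 None
scene [296 110  11   9  76] [-118.7  -71.5]
scene [315 140  13  13 130] [-6.1  1.3]
```

View pics/cc.png

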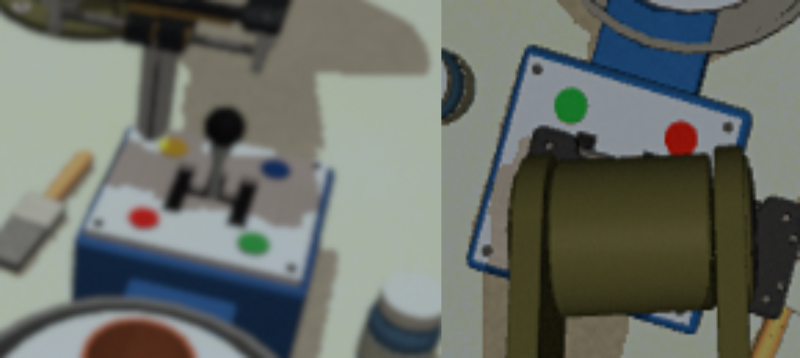

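The lever is upright in mid-neutral, with its knob at about (225,127). The fingers are on its right side. Next I'll push left.

Request:
{"method": "drive_tool", "body": {"steps": [0, 0, 0, 0, 0.012, 0, 0, 0, 0, 0, 0, 0.021, 0, 0, 0, 0, 0, 0, 0.027, 0, 0, 0, 0, 0, 0, 0.033, 0, 0, 0, 0, 0, 0, 0.039, 0, 0, 0, 0, 0, 0, 0.045, 0, 0, 0, 0, 0, 0, 0.051, 0, 0, 0, 0, 0, 0, 0.057, 0, 0, 0, 0, 0, 0, 0.062, 0, 0, 0, 0, 0, 0, 0.065, 0, 0]}}

```text
clock: 5.9
tcp_pos: [0.533, 0.1247, 0.1639]
ee_rot: [-29.5, 90.0, -45.0]
wrist_force: [-0.2, -1.8, -1.4]
width: 0.0001
```

```bash
python3 st.py; python3 k.py
```

```text
t 5.9 wheel xy mm [-0.7 10.7] z 0.1639 F [ 0.25 -1.81] -1.41 w 0.0001
yaw err -0.01 down [ 0.001 -0.001 -1.   ]
top knob 0 None
scene [318 111  10  11  82] [-127.4  -20.3]
scene [362 110   8   7  40] [-177.4   76.5]
scene [329 112  11  13 110] [-127.9    8. ]
scene [331 145  14  14 147] [ 0.6 38.6]
```

Request:
{"method": "drive_tool", "body": {"steps": [0, 0, 0, 0, 0.003, 0, 0, 0, 0, 0, 0, 0.0045, 0, 0, 0, 0, 0, 0, 0.006, 0, 0, 0, 0, 0, 0, 0.006, 0, 0]}}

```text
clock: 6.4
tcp_pos: [0.5347, 0.1304, 0.164]
ee_rot: [-15.9, 89.9, -31.3]
wrist_force: [0.0, -1.3, -1.4]
width: 0.0006
```

```bash
python3 st.py d;python3 k.py
```

```text
t 6.4 wheel xy mm [-0.7 16.7] z 0.164 F [ 0.38 -1.27] -1.4 w 0.0006
yaw err 0.0 down [ 0.001 -0.    -1.   ]
top knob 0 None
scene [321 111  10  12  86] [-127.  -13.]
scene [332 113  11  12 102] [-127.4   15. ]
scene [334 146  13  14 139] [ 2.2 44.5]
```

View pics/dc.png

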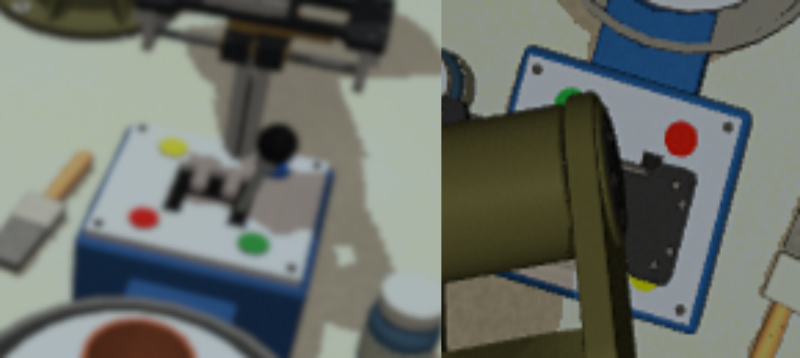

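The knob is near the left column at (277,143), but I haven't clearly felt the stop. I'll nudge it a little further.

Request:
{"method": "drive_tool", "body": {"steps": [0, 0, 0, 0, 0.001, 0, 0, 0, 0, 0, 0, 0.002, 0, 0, 0, 0, 0, 0, 0.002, 0, 0]}}

```text
clock: 6.9
tcp_pos: [0.5351, 0.1321, 0.1638]
ee_rot: [-56.0, 89.9, -71.4]
wrist_force: [-0.8, -3.6, -2.2]
width: 0.0002
```

```bash
python3 st.py
```

```text
t 6.9 wheel xy mm [-0.7 18.4] z 0.1638 F [ 0.23 -3.7 ] -2.21 w 0.0002
yaw err -0.0 down [ 0.    -0.001 -1.   ]
```

Force is rising, so that's the stop. Next I'll go round to the far side of the knob.

Request:
{"method": "drive_tool", "body": {"steps": [0, 0, 0, 0, -0.012, 0, 0, 0, 0, 0, 0, -0.022, 0.005, 0, 0, 0, 0, 0, -0.022, 0.025, 0, 0, 0, 0, 0, -0.022, 0.044, 0, 0, 0, 0, 0, -0.015, 0.05, 0, 0, 0, 0, 0, 0, 0.05, 0, 0, 0, 0, 0, 0.017, 0.05, 0, 0, 0, 0, 0, 0.027, 0.05, 0, 0, 0, 0, 0, 0.027, 0.05, 0]}}

```text
clock: 7.8
tcp_pos: [0.5902, 0.1468, 0.1637]
ee_rot: [-51.9, 90.0, -67.2]
wrist_force: [-0.1, -1.0, 0.7]
width: 0.0005
```

```bash
python3 st.py e;python3 k.py
```

```text
t 7.8 wheel xy mm [48.5 47.2] z 0.1637 F [ 0.18 -0.96] 0.72 w 0.0005
yaw err 0.13 down [ 0.    -0.001 -1.   ]
top knob 142 [-2.7 44.6]
scene [305 110  17  11 133] [-124.9  -43.5]
scene [330 128  11  12 101] [-64.6  22.1]
scene [343 129  11  13 109] [-66.1  51.2]
```

View pics/ec.png

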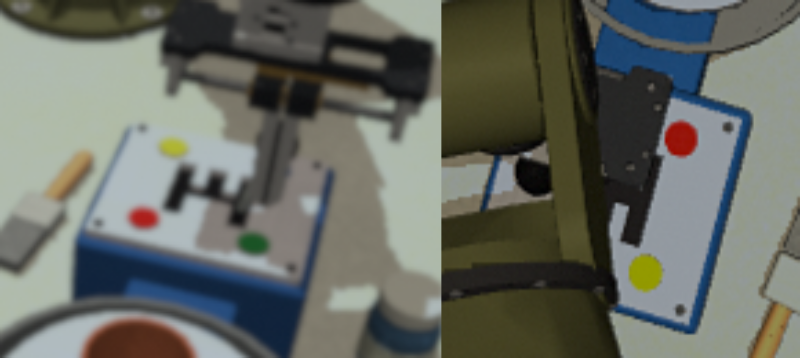

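The fingers stand on the far side of the knob, which top depth puts at (-3,45). I'll push it into the near-left slot.

Request:
{"method": "drive_tool", "body": {"steps": [0, 0, 0, 0, -0.001, -0.011, 0, 0, 0, 0, 0, -0.002, -0.02, 0, 0, 0, 0, 0, -0.002, -0.026, 0, 0, 0, 0, 0, -0.002, -0.032, 0, 0, 0, 0, 0, -0.002, -0.038, 0, 0, 0, 0, 0, -0.002, -0.044, 0, 0, 0, 0, 0, -0.002, -0.05, 0, 0, 0, 0, 0, -0.002, -0.055, 0, 0, 0, 0, 0, -0.002, -0.059, 0, 0, 0, 0, 0, -0.002, -0.061, 0]}}

```text
clock: 9.0
tcp_pos: [0.5306, 0.1591, 0.1637]
ee_rot: [-77.6, 89.9, -93.1]
wrist_force: [1.6, -0.5, -1.4]
width: 0.0004
```

```bash
python3 st.py; python3 k.py
```

```text
t 9.0 wheel xy mm [-12.3  43.2] z 0.1637 F [ 1.65 -0.07] -1.39 w 0.0004
yaw err 0.0 down [-0.    -0.001 -1.   ]
top knob 0 None
scene [335 111  10  12  91] [-140.1   19.3]
scene [347 113  10  12  97] [-140.1   48.3]
```

Knob ≈ -37. I'll go on in small steps until the stop is felt.

Request:
{"method": "drive_tool", "body": {"steps": [0, 0, 0, 0, 0, -0.002, 0, 0, 0, 0, 0, 0, -0.0035, 0, 0, 0, 0, 0, 0, -0.005, 0, 0, 0, 0, 0, 0, -0.005, 0]}}

```text
clock: 9.5
tcp_pos: [0.526, 0.1603, 0.1637]
ee_rot: [-47.8, 89.9, -63.3]
wrist_force: [5.0, -2.4, -3.5]
width: 0.0005
```

```bash
python3 st.py
```

```text
t 9.5 wheel xy mm [-16.9  43.1] z 0.1637 F [ 5.49 -0.94] -3.51 w 0.0005
yaw err -0.0 down [ 0.001 -0.001 -1.   ]
```

Request:
{"method": "drive_tool", "body": {"steps": [0, 0, 0, 0, 0, -0.001, 0, 0, 0, 0, 0, 0, -0.001, 0]}}

```text
clock: 9.7
tcp_pos: [0.5254, 0.1604, 0.1637]
ee_rot: [-30.4, 89.9, -45.9]
wrist_force: [5.7, -2.3, -4.2]
width: 0.0002
```

```bash
python3 st.py
```

```text
t 9.7 wheel xy mm [-17.6  43. ] z 0.1637 F [ 6.14 -0.69] -4.23 w 0.0002
yaw err -0.01 down [ 0.001 -0.001 -1.   ]
```

Against the stop at 6 N. I'll back off in +x, rise, then move clear to the robot's side for a clean top view.

Request:
{"method": "drive_tool", "body": {"steps": [0, 0, 0, 0, 0, 0.012, 0, 0, 0, 0, 0, 0, 0.03, 0, 0, 0, 0, -0.02, 0, 0.04, 0, 0, 0, 0, -0.05, 0, 0.04, 0, 0, 0, 0, -0.08, 0, 0.04, 0, 0, 0, 0, -0.1, 0, 0.04, 0, 0, 0, 0, -0.1, 0.03, 0.03, 0, 0, 0, 0, -0.1, 0.07, 0.01, 0, 0, 0, 0, -0.1, 0.11, -0.02, 0, 0, 0, 0, -0.1, 0.15, -0.05, 0]}}

```text
clock: 10.7
tcp_pos: [0.5167, 0.3199, 0.2634]
ee_rot: [-46.8, 89.9, -62.4]
wrist_force: [0.8, 0.4, 0.2]
width: 0.0005
```

Request:
{"method": "drive_tool", "body": {"steps": [0, 0, 0, 0, 0.03, -0.03, 0, 0, 0, 0, 0, 0.06, -0.06, 0, 0, 0, 0, 0, 0.09, -0.09, 0, 0, 0, 0, 0, 0.12, -0.12, 0, 0, 0, 0, 0, 0.14, -0.14, 0, 0, 0, 0, 0, 0.15, -0.15, 0, 0, 0, 0, 0, 0.15, -0.15, 0]}}

```text
clock: 11.4
tcp_pos: [0.4118, 0.5054, 0.2628]
ee_rot: [-74.4, 89.9, -89.8]
wrist_force: [0.2, 0.6, 0.9]
width: 0.0001
```

```bash
python3 st.py f;python3 k.py
```

```text
t 11.4 wheel xy mm [-219.   345.3] z 0.2628 F [0.08 0.65] 0.92 w 0.0001
yaw err 0.05 down [ 0.    -0.002 -1.   ]
top knob 228 [-39.5  42.6]
scene [338 138  11  12 106] [-31.5  45.3]
```

View pics/fc.png

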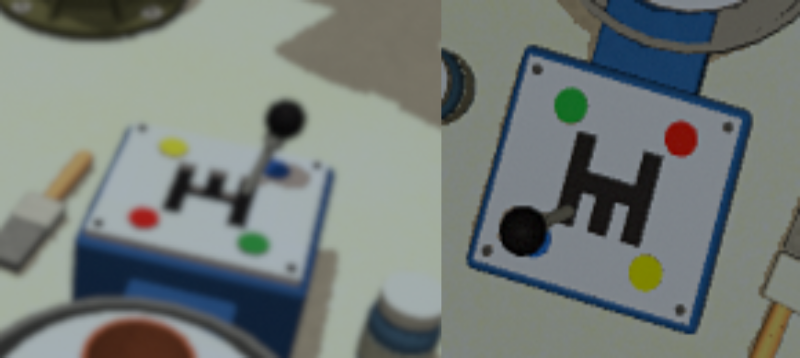

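View pics/tt.png

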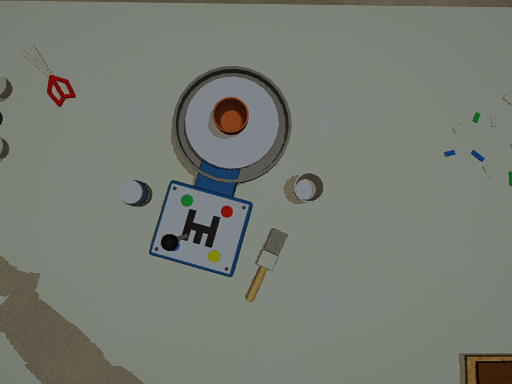

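The lever leans over the blue dot with the knob at (169,242). Depth puts it at (-39.5, 42.6). The same measure read -39.1 when the lever was fully home in park, at -42. The jar, brush and pot haven't moved.

```bash
python3 -c "
from rig import env
print(env.finish_job())"
```

```text
the job is handed in; nothing more can be done
None
```

The lever is home in the blue-dot slot (near-left), and I handed the job in at about 11.5 s of robot time. With closed fingertips I pushed it from park forward into neutral, left to the column stop, then back into the slot. I stopped when the force rose to about 6 N against the stop, then backed off and moved the arm well clear.

**Last checks:**
- **Lever position:** top-camera depth put the knob at (-39.5, 42.6) mm, against a nominal (-41, 45). The same method read about 3 mm short in x when the lever was fully home in park, so this agrees with fully home. The scene camera gave (-31.5, 45.3), using a rough assumed knob height that is too high for a leaning lever, so I gave its x value little weight.
- **Other objects:** the jar, brush and pot look unmoved in the before and after top views; I compared them by eye only.
- **Forces:** the highest wrist force in the readings at the end of each move was about 7 N.

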